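Shut the draught lid and tare the balance

ROBOT

A 6-joint arm with a two-finger parallel gripper is mounted at the origin on the work surface. World frame = base frame: x ahead of the robot, y to its left, z up, the work surface at z = 0. Lengths are in m, angles in rad, forces in N, time in s.
With the tool pointing down it reaches from about 0.275 to 0.75 m from the base axis. Payload 10.2 kg.
Tool frame: the origin (TCP) lies midway between the tips of the shut fingers; the grasp point (between the pads) lies 19 mm behind it; z points along the fingers, y is the line along which they close (so a half turn about z gives the same grasp; the last joint's range is limited). The gripper opens to 88 mm and grips with 3 to 60 N. Pads are 18 mm wide; open, the fingers measure 123 mm over their backs; the gripper's body (75 mm by 187 mm) begins 45 mm behind the grasp point.
Start: joints at [-1.54, 0.313, 1.498, -0, 1.331, -0.223], TCP at [0.132, -0.508, 0.239] pointing down, gripper open.
Joint ranges: [-2.94, 2.94], [-0.97, 2.17], [0.19, 2.56], [-1.23, 4.37], [0.02, 3.11], [-2.88, 2.88]. Speed limits (rad/s): [2.39, 2.39, 3.01, 3.14, 3.14, 3.14].

INTERFACE

Orientations are given as a unit quaternion [w, x, y, z].
In Python, from workcell import arm, snapshot, outline_of gives the robot as it stands.
- The arm moves only by the tool step_arm, never from a script. Its argument "steps" is a list of rows, each a list of 2 entries, a list of its own where there are three numbers: the shift along the tool's x, y, z as a fraction of full scale, then the turn, a rotation vector about the tool's x, y, z as a fraction of full scale. In form: [[[tx, ty, tz], [rx, ry, rz]], ...]. A call has 1 to 12 rows; each row shifts and turns the commanded pose from where the row before left it, along the tool's axes as they then stand; what a row does not reach is not made up. Full scale, the value 1, is 40 mm for a shift and 0.1 rad for a turn. A row lasts 1/12 s, in which the tool goes at most 41.7 mm and 7.16 degrees, less where a joint would pass 70% of its speed; a pose out of reach is approached as far as the arm can. A call with a number of a shift or a turn outside -1 to 1 is refused whole. A call with a gripper value outside its range is refused whole. "jaw" is the opening, from 0 (shut) to 1 (fully open), set as the call begins (left out, the last holds). The fingers move at their own pace and stop on an object; the grip force is fixed at half the most. Time passes only in rows, so rows that do not move let the fingers close. It gives the time, the measured TCP pose, the force, the opening and the grip force at its end, in the units of the state.
- arm.state(): the state, without advancing time (a new reading comes with each control period).
- snapshot(name): name is "side" or "top"; returns a dict with "pixels" (400x640x3 uint8, red, green, blue), "fx", "fy", "cx", "cy" (pixels), "extrinsics" (4x4, takes a point from camera to world coordinates). Camera axes: x right, y up, looking along -z (the intrinsics and any distortion apply to the point x, -y, -z); pixel columns grow to the right and rows downward; lengths in m; the calibration is good to about 2 mm. A picture is of the moment at which its call begins. There is no depth.
- arm.close_job(): hands the job in; it is judged then, once.
Trained networks look in a picture, given as the dict that the camera call returned (one of the last four; its "shot" number tells which), for a name from the list of things; names that differ only in an ending like _2 or _b are one class to them, and where a whole thing is asked for, a point or a joint stands for the part that bears it (a point fixed in the world has none). Each returns a list of dicts, best first, with "conf" (0 to 1); they miss things now and then, are a little off and sometimes report something else, mostly with a low value. They report only what shows in the picture. A call takes as long as a camera call.
- outline_of(thing, picture): "region" (400x640 bool, what is visible of it) and "bbox" ([left, top, width, height] in pixels, round what is visible of it).
The state is a dict: "time_s": time; "joint_pos": joint angles; "joint_vel": joint speeds; "effort": joint torques, N m; "tool_pos": TCP position; "eef_rot": TCP orientation; "contact_force": force on the tool from outside, world axes, zero at the start; "wrist_torque": the same for the moment, N m; "width": opening from 0.0 (shut) to 1.0 (fully open); "grip_force": force on a finger pad.
Only numpy, scipy, OpenCV 4.12 (cv2) and the standard library are available. Lean on these libraries where they do the work, as an engineer would, in place of code of your own. Each camera call takes 0.05 s, during which the arm holds its last target. There are 200 camera calls.

TASK

The empty weighing cup already stands on the pan of the bench balance. With the fingertips, gently lower the clear hinged lid of its draught shield until it is fully shut, then lightly press the wide oblong tare key right down, keep it down for about a second, let it come up and move clear. Leave the cup, the round keys and the other things on the bench alone.

Things in the scene. Friction and masses are not known exactly. Their poses are not given: they have to be found in the camera images.
- balance: Bench balance, 270 mm (x) by 200 mm (y), fixed. Origin: centre of its underside; x points from its key panel (front, towards the robot) to its back, y to the robot's left, z up. Rear housing x -25 to +135 mm, 50 mm high. Front panel slopes from 30 mm high at x = -135 mm up to 50 mm at x = -25 mm. Delicate: over 30 N on a key or 80 N on the lid harms it.
- pan (a point): Centre of the steel pan's upper face, pan 120 mm across, 61 mm above the bench, balance x = +55 mm, y = 0. Round it stands the clear draught shield: four walls, outer x -24 to +134 mm, y -88 to +88 mm, rim 120 mm above the bench.
- lid (a joint): Angle of the shield's lid: 0 shut (level, on the rim), grows as its front edge rises; starts at 0.55 to 1.15 rad, stop at 1.75. Clear sheet 165 mm long (hinge to free edge), 176 mm wide, 4 mm thick, with a black lip 14 mm by 7 mm along its free front edge. Stiff hinge: stays at any angle, goes down under 1 to 2 N near the free edge; firm stop when shut.
- lid_hinge (a point): Middle of the lid's hinge axis, on the shield's rear upper edge, 120 mm above the bench: balance x = +137 mm, y = 0; the axis runs along the balance's y. The lid's underside lies in a plane through this axis.
- lid_lip (a point): Middle of the upper face of the black lip at the lid's free front edge, 158 mm from the hinge axis; moves with the lid. When shut it is at balance x = -21 mm, z = 127 mm.
- tare_key (a joint): Travel of the tare key: 0 up, 0.005 m fully down; moves square to the sloping panel. Spring return: about 1 N to start, 4.5 N at the bottom, then a firm stop. It counts as pressed beyond 0.003 m.
- tare_key_top (a point): Middle of the upper face of the tare key, the only wide oblong key: 16 mm (balance x) by 32 mm (balance y), 9 mm proud of the panel, centred at balance x = -111 mm, y = -16 mm, in one row with the round keys near the front edge. Its face is 44 mm above the bench when up, square to the panel; moves with the key.
- key_a (a joint): Travel of the round key (15 mm across) at balance y = +74 mm: 0 up, 0.005 m down. Not to be pressed.
- key_b (a joint): Travel of the round key (15 mm across) at balance y = +31 mm, 47 mm from the tare key. Not to be pressed.
- key_c (a joint): Travel of the round key (15 mm across) at balance y = -65 mm, 49 mm from the tare key. Not to be pressed.
- weigh_cup: Small white open weighing cup, 52 mm across, 40 mm high, standing loose on the pan inside the shield; its rim is 101 mm above the bench. Origin: centre of its underside.
- jar_a: Pigment jar with black cap, 42 mm across, 52 mm high, loose on the bench beside the balance. Origin: centre of its underside.
- jar_b: A second such jar, 42 mm across, 52 mm high, loose on the bench. Origin: centre of its underside.
- wash_bottle: White plastic bottle, 58 mm across, 150 mm high, loose on the bench beside the balance. Origin: centre of its underside.
- brush_cup: White cup with brushes and sticks in it, cup 68 mm across, 90 mm high, brush tips up to 225 mm high, loose on the bench. Origin: centre of its underside.
- mould_block: Pale mint-green mould block, 75 x 110 x 26 mm, lying loose behind the balance. Origin: centre of its underside.
- pliers: Pliers with green handles, 180 mm long, 18 mm thick, lying loose on the bench. Origin: underside, near the joint; the jaws point along x.
- palette_knife: Palette knife with wooden handle, 210 mm long, 16 mm thick, lying loose on the bench. Origin: underside, at the handle's front end; the blade points along x.

How it is judged:
By the outcome, as a careful person would: the job done as asked, in the order asked, and still so for the second after the job is handed in, with the robot touching nothing.
It also fails if it takes over 48 s, if anything falls off the work surface, if the arm or the gripper's body presses on something with over 40 N, if the wrist force passes 120 N, or if a joint passes its speed limit or range.

## Working session

There is one attempt and no reset: what is moved stays moved. The work goes in short steps, Python scripts to look and compute and a tool call to move; the robot and the scene stay as the last step left them, time stands still between calls to the robot, and variables do not carry over. Pictures are saved under pics/ and viewed, at most 10 in all, crops included, and the job is handed in when it is done.

Besides the shell and the picture viewer there is one more tool, called after "Call:" by a JSON object that holds its "method" and its "body". step_arm: Moves the arm, as the interface text tells. Shift numbers are shares of 40 mm and turn numbers shares of 0.1 rad, none past 1 either way. Its arguments: {"type":"object","properties":{"steps":{"type":"array"},"jaw":{"type":"number"}},"required":["steps"]}

```bash
mkdir -p pics; python3 - <<'E'
from workcell import arm, snapshot, outline_of
import cv2,numpy as np,pickle
for n in ("side","top"):
    s=snapshot(n); cv2.imwrite(f"pics/{n}0.png",s["pixels"][:,:,::-1]); pickle.dump(s,open(f"{n}0.pkl","wb"))
    print(n,s["fx"],s["fy"],s["cx"],s["cy"],[k for k in s]); print(np.round(s["extrinsics"],3))
    for t in ("balance","tare_key","lid","key_a","weigh_cup"):
        for o in outline_of(t,s)[:3]:
            r=np.argwhere(o["region"]).mean(0)[::-1]; print(t,round(o["conf"],2),o["bbox"],r.round(1))
print(arm.state())
E
```

```text
side 377.14568995217047 377.14568995217047 325.9245245361535 194.28863323178817 ['pixels', 'fx', 'fy', 'cx', 'cy', 'extrinsics', 'shot']
[[-0.857  0.277 -0.434  0.205]
 [-0.515 -0.441  0.735  0.758]
 [ 0.013  0.854  0.521  0.593]
 [ 0.     0.     0.     1.   ]]
balance 0.98 [255.4, 153.7, 137.9, 138.5] [322.3 234.7]
tare_key 0.39 [374.0, 241.5, 7.7, 8.5] [376.2 246.8]
lid 0.61 [256.4, 152.5, 82.8, 67.3] [298.4 187.5]
weigh_cup 0.62 [297.0, 205.4, 21.9, 25.2] [307.2 216.5]
top 376.61746760306636 376.61746760306636 320.45920490226007 201.97425024168555 ['pixels', 'fx', 'fy', 'cx', 'cy', 'extrinsics', 'shot']
[[ 1.200e-02  9.840e-01 -1.800e-01  4.250e-01]
 [-1.000e+00  1.300e-02  1.000e-03  2.300e-02]
 [ 3.000e-03  1.800e-01  9.840e-01  1.131e+00]
 [ 0.000e+00  0.000e+00  0.000e+00  1.000e+00]]
balance 0.73 [154.5, 237.4, 62.7, 18.5] [185.1 246.3]
balance 0.32 [283.1, 259.5, 10.4, 7.9] [289.  262.2]
tare_key 0.5 [285.7, 256.5, 7.5, 9.8] [289.1 262.1]
lid 0.88 [232.0, 170.0, 72.8, 51.9] [267.6 193.4]
lid 0.66 [191.1, 201.9, 30.3, 20.2] [206.1 211.3]
lid 0.46 [232.9, 166.8, 83.0, 111.8] [275.6 221.4]
weigh_cup 0.33 [152.2, 236.2, 67.1, 20.9] [184.5 246.2]
{'time_s': 0.6, 'joint_pos': array([-1.54042573e+00,  3.12892319e-01,  1.49773654e+00, -3.85771431e-05,
        1.33100093e+00, -2.23410524e-01]), 'joint_vel': array([-0.00017137,  0.00061506,  0.00093666,  0.00014999, -0.00065002,
       -0.00061601]), 'effort': array([-1.53891729e-04, -4.01985383e+01, -2.52358478e+01,  6.94236369e-02,
        3.19521502e-02, -1.69764814e-05]), 'tool_pos': array([ 0.13178286, -0.50818064,  0.23871034]), 'eef_rot': array([-2.02893017e-05,  9.91959609e-01,  1.26554863e-01, -1.68597639e-05]), 'contact_force': array([-0.05457627,  0.23199451,  1.26437359]), 'wrist_torque': array([ 0.04580149, -0.02824908,  0.02235274]), 'grip_force': 0.0, 'width': 1.0013880161378161}
```

View pics/side0.png

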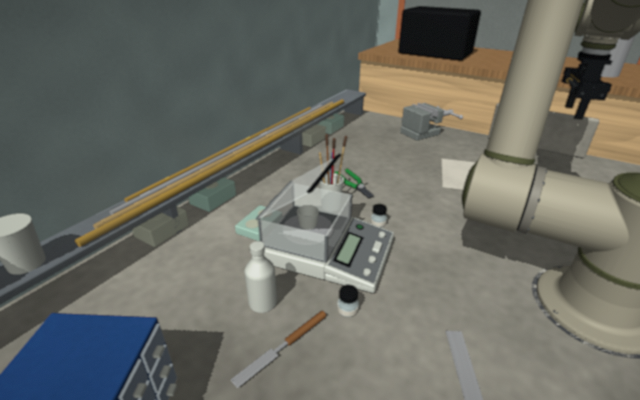

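View pics/top0.png

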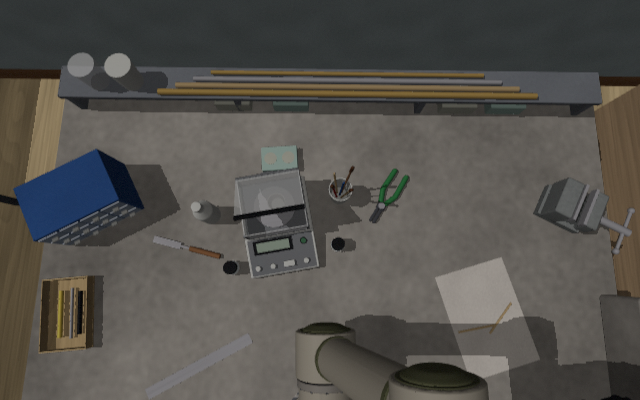

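The side view shows the balance at about (325,235) with the lid half open and its lip running from (310,190) to (340,155). In the top view the balance spans (235–318, 170–277), slightly yawed. The lip runs (233,217)–(305,207) and the oblong key is near (289,263). I'll enlarge both.

```bash
python3 - <<'E'
import cv2,pickle
s=pickle.load(open("top0.pkl","rb"))["pixels"][:,:,::-1]
cv2.imwrite("pics/topc.png",cv2.resize(s[165:285,225:345],(600,600),interpolation=cv2.INTER_CUBIC))
s=pickle.load(open("side0.pkl","rb"))["pixels"][:,:,::-1]
cv2.imwrite("pics/sidec.png",cv2.resize(s[145:300,245:405],(800*3//4,581),interpolation=cv2.INTER_CUBIC))
E
```

```text
(no output)
```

View pics/topc.png

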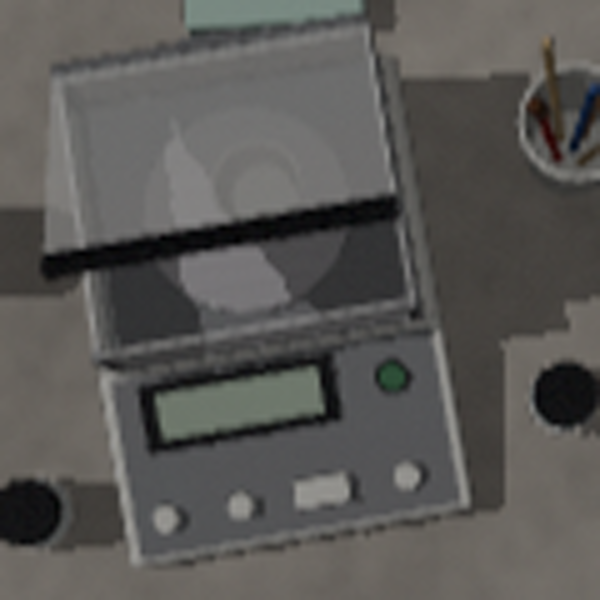

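View pics/sidec.png

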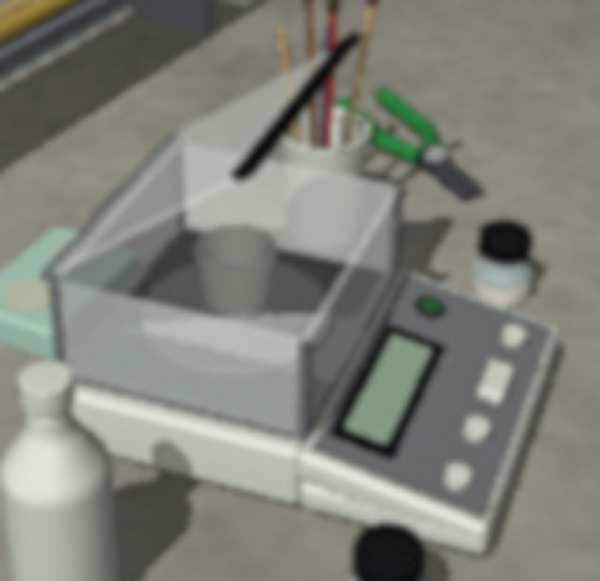

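The top crop shows four keys in a row, with the oblong tare key at (324,490), and the lip from (43,266) to (397,207). The side crop shows the lip from (240,175) to (354,38) and the shield's rim corners. I'll fit pose and lid angle to these points.

```bash
cat > fit.py <<'E'
import numpy as np,pickle
from scipy.optimize import least_squares
T,S=[pickle.load(open(f"{n}0.pkl","rb")) for n in("top","side")]
def proj(s,P):
    E=s["extrinsics"]; q=(np.asarray(P)-E[:3,3])@E[:3,:3]
    return np.c_[s["cx"]+s["fx"]*q[:,0]/-q[:,2], s["cy"]-s["fy"]*q[:,1]/-q[:,2]]
def lid(a,d,y,h): return [.137-d*np.cos(a)-h*np.sin(a)*-1*-1, y, .12+d*np.sin(a)+h*np.cos(a)]
K=[[-.111,.074,.044],[-.111,.031,.044],[-.111,-.016,.044],[-.111,-.065,.044]]
C=[[-.135,.1,.03],[-.135,-.1,.03]]
R=[[.134,.088,.12],[.134,-.088,.12],[-.024,.088,.12],[-.024,-.088,.12]]
tp=np.array([(167,519),(241,505),(324,490),(408,475),(138,563),(468,503),(43,266),(397,207)])
sp=np.array([(457,476),(477,429),(495,381),(513,335),(57,270),(180,140),(305,345),(398,185),(240,175),(354,38)])
tp=(tp+.5)/5-.5+[225,165]; sp=(sp+.5)/[3.75,3.748]-.5+[245,145]
def world(p,L):
    c,s=np.cos(p[2]),np.sin(p[2]); L=np.array(L)
    return np.c_[p[0]+c*L[:,0]-s*L[:,1],p[1]+s*L[:,0]+c*L[:,1],L[:,2]]
def lips(a): return [lid(a,.158,.088,.004),lid(a,.158,-.088,.004)]
def res(p): return np.r_[(proj(T,world(p,K+C+lips(p[3])))-tp).ravel(),(proj(S,world(p,K+R+lips(p[3])))-sp).ravel()]
if __name__=="__main__":
    r=least_squares(res,[.35,.1,.1,.8],loss="soft_l1"); p=r.x
    print(p.round(4)); print(res(p).reshape(-1,2).round(1).tolist())
    for n,P in dict(tare=K[2],lipmid=lid(p[3],.158,0,.007),lipshut=[-.021,0,.127]).items(): print(n,world(p,[P]).round(4))
E
python3 fit.py
```

```text
[0.5542 0.1471 0.1807 0.6651]
[[-0.9, -0.8], [-0.7, -0.6], [-1.0, -0.4], [-0.8, -0.3], [-2.1, 0.3], [0.7, 0.5], [-0.4, 0.3], [0.1, 0.3], [0.1, -1.4], [-0.1, -1.5], [0.3, -1.3], [0.5, -1.1], [-2.2, 2.8], [-0.5, 0.2], [0.1, -0.7], [0.9, 0.2], [1.4, -1.0], [0.6, -0.7]]
tare [[0.4479 0.1115 0.044 ]]
lipmid [[0.5624 0.1486 0.223 ]]
lipshut [[0.5336 0.1434 0.127 ]]
```

```bash
sed -i 's/-h\*np.sin(a)\*-1\*-1/+h*np.sin(a)/' fit.py; python3 fit.py; python3 - <<'E'
from fit import *
tri=lambda i,j:least_squares(lambda P:np.r_[proj(T,[P])[0]-tp[i],proj(S,[P])[0]-sp[j]],[.45,.1,.05])
for i in range(4): r=tri(i,i); print("key",r.x.round(4),r.fun.round(1))
for i,j in((6,8),(7,9)): r=tri(i,j); print("lip",r.x.round(4),r.fun.round(1))
q=.18; c,s=np.cos(q),np.sin(q)
for G in([.555,.148,.28],): 
    d=np.array(G)-[.132,-.508,.239]; print("tool shift",c*d[0]+s*d[1],s*d[0]-c*d[1],-d[2])
E
```

```text
[0.5538 0.1466 0.1785 0.6406]
[[-0.8, -0.7], [-0.6, -0.5], [-0.9, -0.2], [-0.7, -0.1], [-2.1, 0.4], [0.8, 0.7], [-0.1, -0.4], [0.2, -0.3], [0.2, -1.5], [0.1, -1.5], [0.6, -1.3], [0.8, -1.1], [-1.9, 2.6], [-0.1, 0.1], [0.2, -0.8], [1.2, 0.2], [0.5, 0.0], [-0.2, 0.2]]
tare [[0.4474 0.1112 0.044 ]]
lipmid [[0.5681 0.1492 0.2201]]
lipshut [[0.5332 0.1429 0.127 ]]
key [0.431  0.1987 0.0391] [-0.2 -0.6  0.4  0.1]
key [0.4388 0.1565 0.039 ] [-0.1 -0.3  0.3  0. ]
key [0.4482 0.1095 0.0384] [-0.1 -0.4  0.4  0.1]
key [0.4573 0.0615 0.039 ] [-0.1 -0.5  0.4  0.1]
lip [0.5508 0.2358 0.2177] [-0.2 -0.4  0.4  0.1]
lip [0.5812 0.0628 0.2186] [-0. -0.  0.  0.]
tool shift 0.5336092822167161 -0.569671952909884 -0.041000000000000036
```

Call:
{"method": "step_arm", "body": {"steps": [[[0, 0, -1], [0, 0, 0.74]], [[0, 0, -1], [0, 0, 0]], [[0, 0, 0], [0, 0, 0]]], "jaw": 0}}

```text
time_s: 0.85
tool_pos: [0.132, -0.5098, 0.3259]
eef_rot: [0.006, 0.996, 0.09, -0.0]
contact_force: [-0.5, -0.5, 0.7]
width: 0.799
grip_force: 0.0
```

Call:
{"method": "step_arm", "body": {"steps": [[[0.76, -0.79, 0], [0, 0, 0]], [[0.76, -0.79, 0], [0, 0, 0]], [[0.76, -0.79, 0], [0, 0, 0]], [[0.76, -0.79, 0], [0, 0, 0]], [[0.76, -0.79, 0], [0, 0, 0]], [[0.76, -0.79, 0], [0, 0, 0]], [[0.76, -0.79, 0], [0, 0, 0]], [[0.76, -0.79, 0], [0, 0, 0]], [[0.76, -0.79, 0], [0, 0, 0]], [[0.76, -0.79, 0], [0, 0, 0]], [[0.76, -0.79, 0], [0, 0, 0]], [[0.76, -0.79, 0], [0, 0, 0]]]}}

```text
time_s: 1.85
tool_pos: [0.4091, -0.0896, 0.3189]
eef_rot: [0.0, 0.996, 0.09, 0.0]
contact_force: [0.9, -0.4, 0.9]
width: 0.003
grip_force: 0.0
```

Call:
{"method": "step_arm", "body": {"steps": [[[0.76, -0.79, 0], [0, 0, 0]], [[0.76, -0.79, 0], [0, 0, 0]], [[0.76, -0.79, 0], [0, 0, 0]], [[0.76, -0.79, 0], [0, 0, 0]], [[0.76, -0.79, 0], [0, 0, 0]], [[0, 0, 0], [0, 0, 0]], [[0, 0, 0], [0, 0, 0]], [[0, 0, 0], [0, 0, 0]]]}}

```text
time_s: 2.52
tool_pos: [0.5234, 0.0814, 0.3186]
eef_rot: [0.0, 0.996, 0.09, -0.0]
contact_force: [0.1, -0.6, -0.2]
width: 0.004
grip_force: 0.0
```

Call:
{"method": "step_arm", "body": {"steps": [[[0.69, -0.73, 0], [0, 0, 0]], [[0.69, -0.73, 0], [0, 0, 0]], [[0, 0, 0.7], [0, 0, 0]], [[0, 0, 0.7], [0, 0, 0]], [[0, 0, 0.4], [0, 0, 0]], [[0, 0, 0], [0, 0, 0]], [[0, 0, 0], [0, 0, 0]], [[0, 0, 0], [0, 0, 0]]]}}

```text
time_s: 3.18
tool_pos: [0.568, 0.1483, 0.2487]
eef_rot: [0.0, 0.996, 0.089, 0.001]
contact_force: [-0.0, 0.4, 0.2]
width: 0.005
grip_force: 0.0
```

```bash
cat > look.py <<'E'
from workcell import arm, snapshot
import cv2,sys
n=sys.argv[1]
s=snapshot("side")["pixels"][:,:,::-1]; t=snapshot("top")["pixels"][:,:,::-1]
a=cv2.resize(s[125:300,245:405],(400,438),interpolation=cv2.INTER_CUBIC)
b=cv2.resize(t[145:320,215:375],(400,438),interpolation=cv2.INTER_CUBIC)
cv2.imwrite(f"pics/{n}.png",cv2.hconcat([a,b])); print(arm.state()["contact_force"])
E
python3 look.py above
```

```text
[-0.31567464 -0.41233362 -0.44530149]
```

View pics/above.png

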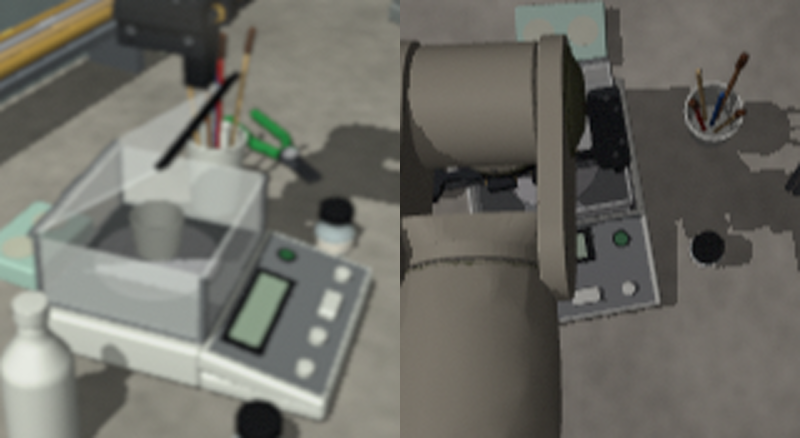

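The fingertips (198,85) are directly above the middle of the lip (198,118), clear of everything else. I'll lower along the lid's arc.

Call:
{"method": "step_arm", "body": {"steps": [[[0, 0, 0.22], [0, 0, 0]], [[0, 0, 0.22], [0, 0, 0]], [[0, 0, 0.22], [0, 0, 0]], [[-0.085, 0, 0.12], [0, 0, 0]], [[-0.085, 0, 0.12], [0, 0, 0]], [[-0.085, 0, 0.12], [0, 0, 0]], [[-0.085, 0, 0.12], [0, 0, 0]], [[-0.063, 0, 0.12], [0, 0, 0]], [[-0.063, 0, 0.12], [0, 0, 0]], [[-0.063, 0, 0.12], [0, 0, 0]]]}}

```text
time_s: 4.12
tool_pos: [0.5465, 0.1454, 0.1863]
eef_rot: [-0.0, 0.996, 0.09, 0.0]
contact_force: [0.2, 1.2, -0.0]
width: 0.008
grip_force: 0.2
```

```bash
python3 look.py mid
```

```text
[-0.12105379  0.17262374 -0.34160026]
```

View pics/mid.png

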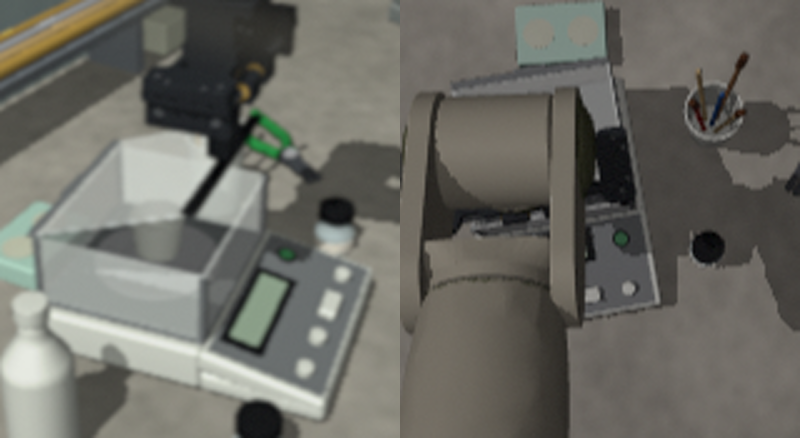

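The lid has come down with the tips still on the lip, around (220,150). Continuing along the arc.

Call:
{"method": "step_arm", "body": {"steps": [[[-0.05, 0, 0.115], [0, 0, 0]], [[-0.05, 0, 0.115], [0, 0, 0]], [[-0.05, 0, 0.115], [0, 0, 0]], [[-0.04, 0, 0.115], [0, 0, 0]], [[-0.04, 0, 0.115], [0, 0, 0]], [[-0.03, 0, 0.115], [0, 0, 0]], [[-0.03, 0, 0.115], [0, 0, 0]], [[-0.02, 0, 0.115], [0, 0, 0]], [[-0.02, 0, 0.115], [0, 0, 0]], [[-0.01, 0, 0.115], [0, 0, 0]], [[0, 0, 0], [0, 0, 0]]]}}

```text
time_s: 5.13
tool_pos: [0.5329, 0.1429, 0.1397]
eef_rot: [-0.0, 0.996, 0.09, -0.001]
contact_force: [0.3, -0.9, -0.5]
width: 0.008
grip_force: 0.0
```

Call:
{"method": "step_arm", "body": {"steps": [[[0, 0, 0.06], [0, 0, 0]], [[0, 0, 0.06], [0, 0, 0]], [[0, 0, 0.03], [0, 0, 0]], [[0, 0, 0], [0, 0, 0]]]}}

```text
time_s: 5.47
tool_pos: [0.5333, 0.143, 0.1345]
eef_rot: [-0.0, 0.996, 0.09, -0.0]
contact_force: [0.3, -0.3, -0.4]
width: 0.006
grip_force: 0.0
```

Call:
{"method": "step_arm", "body": {"steps": [[[0, 0, 0.05], [0, 0, 0]], [[0, 0, 0.05], [0, 0, 0]], [[0, 0, 0.05], [0, 0, 0]], [[0, 0, 0], [0, 0, 0]], [[0, 0, 0], [0, 0, 0]]]}}

```text
time_s: 5.88
tool_pos: [0.5333, 0.143, 0.1286]
eef_rot: [-0.0, 0.996, 0.09, -0.0]
contact_force: [-0.3, 0.6, -0.1]
width: 0.004
grip_force: 0.0
```

Call:
{"method": "step_arm", "body": {"steps": [[[0, 0, 0.03], [0, 0, 0]], [[0, 0, 0], [0, 0, 0]], [[0, 0, 0], [0, 0, 0]]]}}

```text
time_s: 6.13
tool_pos: [0.5333, 0.143, 0.1275]
eef_rot: [-0.0, 0.996, 0.09, -0.0]
contact_force: [0.3, 0.6, 0.3]
width: 0.006
grip_force: 0.0
```

Call:
{"method": "step_arm", "body": {"steps": [[[0, 0, 0.025], [0, 0, 0]], [[0, 0, 0], [0, 0, 0]], [[0, 0, 0], [0, 0, 0]]]}}

```text
time_s: 6.38
tool_pos: [0.5334, 0.143, 0.1273]
eef_rot: [0.0, 0.996, 0.09, 0.0]
contact_force: [-2.6, 0.1, 7.5]
width: 0.006
grip_force: 3.3
```

Call:
{"method": "step_arm", "body": {"steps": [[[0, 0, 0.02], [0, 0, 0]], [[0, 0, 0], [0, 0, 0]], [[0, 0, 0], [0, 0, 0]]]}}

```text
time_s: 6.63
tool_pos: [0.5335, 0.143, 0.1272]
eef_rot: [0.0, 0.996, 0.09, 0.001]
contact_force: [-4.6, -0.1, 12.8]
width: 0.007
grip_force: 6.1
```

The lid is on its stop at z = 0.1272. Now lift, move over the tare key and tilt square to the panel.

Call:
{"method": "step_arm", "body": {"steps": [[[0, 0, -0.1], [0, 0, 0]], [[0, 0, -0.6], [0, 0, 0]], [[0, 0, -0.6], [0, 0, 0]], [[-0.56, 0.11, 0], [0, 0, 0]], [[-0.56, 0.11, 0], [0, 0, 0]], [[-0.56, 0.11, 0], [0, 0, 0]], [[-0.57, 0.1, 0], [0, 0, 0]], [[0, 0, 0], [0, 0.9, 0]], [[0, 0, 0], [0, 0.9, 0]], [[0, 0, 0], [0, 0, 0]], [[0, 0, 0], [0, 0, 0]], [[0, 0, 0], [0, 0, 0]]]}}

```text
time_s: 7.63
tool_pos: [0.4484, 0.1099, 0.178]
eef_rot: [-0.008, 0.992, 0.089, 0.089]
contact_force: [-0.5, -0.5, -0.0]
width: 0.003
grip_force: 0.0
```

```bash
python3 - <<'E'
from workcell import arm
from scipy.spatial.transform import Rotation as R
import numpy as np
s=arm.state(); q=s["eef_rot"]; M=R.from_quat(np.r_[q[1:],q[0]])
print(s["tool_pos"],M.as_matrix().round(3)); n=M.as_matrix()[:,2]
for h in(.044,.055): print(M.inv().apply(np.array([.448,.1102,.044])-(h-.044)*n-s["tool_pos"])/.04)
E
python3 look.py lifted
```

```text
[0.44840284 0.10990963 0.17800994] [[ 0.968  0.179  0.175]
 [ 0.176 -0.984  0.032]
 [ 0.178  0.    -0.984]]
[-0.6032595  -0.00931386  3.29549846]
[-0.6032595  -0.00931386  3.02049846]
[-0.36188148 -0.32469642  0.3856217 ]
```

View pics/lifted.png

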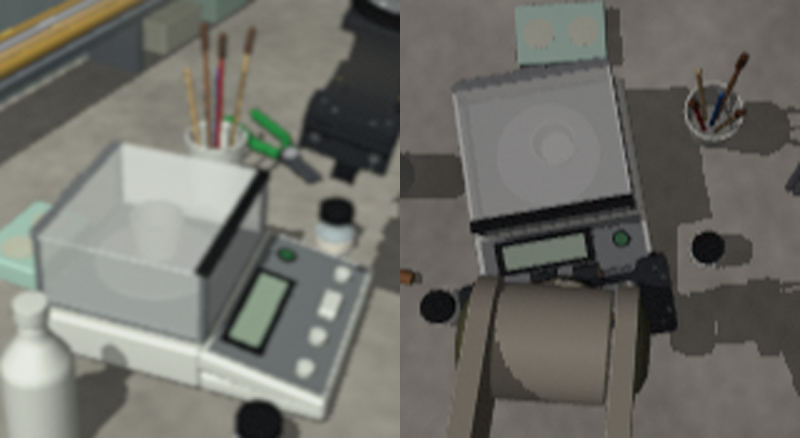

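The lid lies level and shut, with its lip from (200,270) to (268,175), and the cup hasn't moved. Now I'll hover above the tare key and check.

Call:
{"method": "step_arm", "body": {"steps": [[[-0.15, 0, 0.7], [0, 0, 0]], [[-0.15, 0, 0.7], [0, 0, 0]], [[-0.15, 0, 0.7], [0, 0, 0]], [[-0.15, -0.01, 0.6], [0, 0, 0]], [[0, 0, 0.2], [0, 0, 0]], [[0, 0, 0], [0, 0, 0]], [[0, 0, 0], [0, 0, 0]], [[0, 0, 0], [0, 0, 0]]]}}

```text
time_s: 8.4
tool_pos: [0.4461, 0.1099, 0.0606]
eef_rot: [-0.008, 0.992, 0.09, 0.091]
contact_force: [0.4, 0.5, 0.3]
width: 0.003
grip_force: 0.0
```

```bash
sed -i 's/125:300,245:405/190:278,320:400/' look.py; python3 look.py hover
```

```text
[-0.19284583 -0.22966516 -0.30718255]
```

View pics/hover.png

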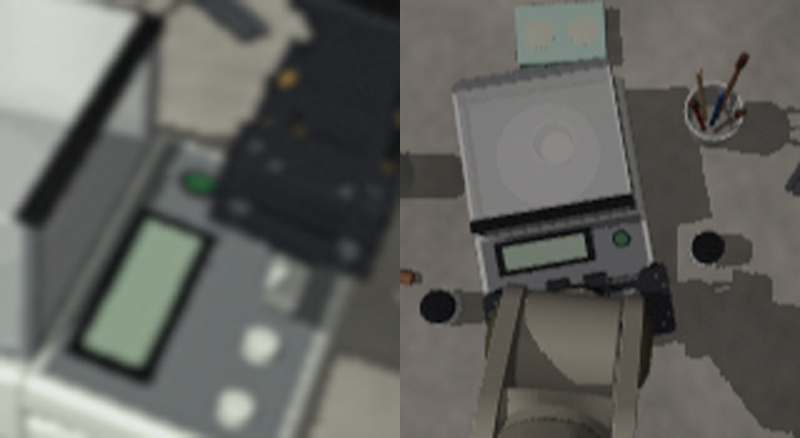

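The tips are hidden behind the gripper body. The tare key (285,285) is just below it, with the round keys clear at (260,345) and (235,408). I'll descend while watching the force.

Call:
{"method": "step_arm", "body": {"steps": [[[0, 0, 0.15], [0, 0, 0]], [[0, 0, 0.15], [0, 0, 0]], [[0, 0, 0.05], [0, 0, 0]], [[0, 0, 0], [0, 0, 0]], [[0, 0, 0], [0, 0, 0]]]}}

```text
time_s: 8.92
tool_pos: [0.4474, 0.1103, 0.0453]
eef_rot: [-0.008, 0.992, 0.089, 0.089]
contact_force: [0.1, 0.9, -0.3]
width: 0.005
grip_force: 0.0
```

Call:
{"method": "step_arm", "body": {"steps": [[[0, 0, 0.05], [0, 0, 0]], [[0, 0, 0.05], [0, 0, 0]], [[0, 0, 0], [0, 0, 0]], [[0, 0, 0], [0, 0, 0]]]}}

```text
time_s: 9.25
tool_pos: [0.4484, 0.1104, 0.0417]
eef_rot: [-0.008, 0.992, 0.089, 0.09]
contact_force: [0.4, 0.3, 2.6]
width: 0.005
grip_force: 1.2
```

Call:
{"method": "step_arm", "body": {"steps": [[[0, 0, 0.05], [0, 0, 0]], [[0, 0, 0.03], [0, 0, 0]], [[0, 0, 0], [0, 0, 0]]]}}

```text
time_s: 9.5
tool_pos: [0.4489, 0.1105, 0.0389]
eef_rot: [-0.008, 0.992, 0.09, 0.09]
contact_force: [-4.2, -1.3, 11.9]
width: 0.007
grip_force: 6.3
```

It's on the stop at about 12 N. Hold, then release.

Call:
{"method": "step_arm", "body": {"steps": [[[0, 0, 0], [0, 0, 0]], [[0, 0, 0], [0, 0, 0]], [[0, 0, 0], [0, 0, 0]], [[0, 0, 0], [0, 0, 0]], [[0, 0, 0], [0, 0, 0]], [[0, 0, 0], [0, 0, 0]], [[0, 0, 0], [0, 0, 0]], [[0, 0, 0], [0, 0, 0]], [[0, 0, 0], [0, 0, 0]], [[0, 0, 0], [0, 0, 0]], [[0, 0, -0.15], [0, 0, 0]], [[0, 0, -0.3], [0, 0, 0]]]}}

```text
time_s: 10.5
tool_pos: [0.4449, 0.1099, 0.0555]
eef_rot: [-0.008, 0.992, 0.089, 0.088]
contact_force: [0.1, -0.2, 0.3]
width: 0.003
grip_force: 0.0
```

Call:
{"method": "step_arm", "body": {"steps": [[[0, 0, -0.7], [0, 0, 0]], [[0, 0, -0.8], [0, 0, 0]], [[0, 0, -0.8], [0, 0, 0]], [[0, 0, -0.8], [0, 0, 0]], [[0, 0, -0.5], [0, 0, 0]], [[0, 0, 0], [0, 0, 0]], [[0, 0, 0], [0, 0, 0]], [[0, 0, 0], [0, 0, 0]]]}}

```text
time_s: 11.17
tool_pos: [0.4197, 0.1053, 0.1966]
eef_rot: [-0.008, 0.992, 0.089, 0.089]
contact_force: [0.3, 0.3, 0.6]
width: 0.003
grip_force: 0.0
```

```bash
sed -i 's/190:278,320:400/125:300,245:405/' look.py; python3 look.py end
```

```text
[-0.52206212 -0.37255193 -0.62043117]
```

View pics/end.png

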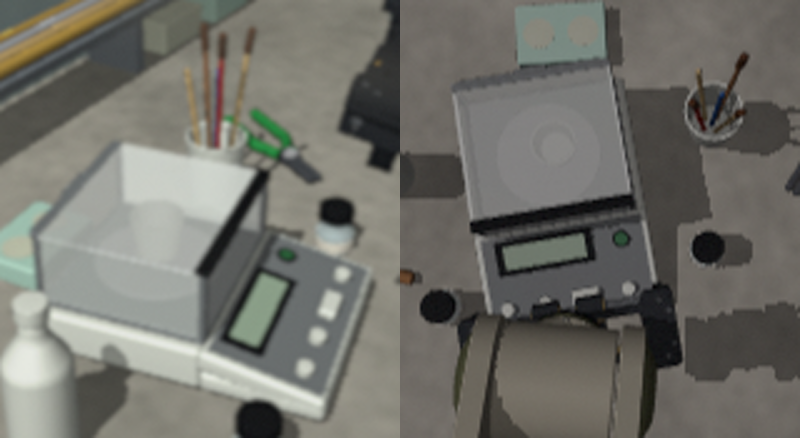

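The lid is shut, with its lip at (200,270)–(268,175). The tare key at (330,305) is back up, the other things haven't moved and the arm is clear.

```bash
python3 -c "
from workcell import arm
print(arm.close_job())"
```

```text
the job is handed in; nothing more can be done
None
```

The lid is fully shut, the tare key was pressed to its stop at about 12 N for roughly a second and came back up, the arm is clear, nothing else appears to have moved, and the job was handed in at about 11 s.

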